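# Set the overhang of a cantilever test strip and hold it for clamping

## Task

Get the bending test ready to clamp: first fit the loose T-handle onto the square end of the clamp screw, pushed fully down to its collar, and let go of it. Then slide the green strip outward along the bed, brass-stud end leading, without lifting it, until its red line lies level with the outer edge of the steel anvil, the strip flat and straight on the bed. Past its balance point it tips off if it is let go, so finish with the gripper still holding it there by its rear end, ready for a colleague to wind the clamp down; leave the mouse, the caliper and the brass weight alone.

Things in the scene. Friction and masses are not known exactly. Their poses are not given: they have to be found in the camera images.
- fixture: Fixed bending fixture. Origin on the bench under its bed; x axis OUTWARD (way to slide), z up. Base 110 mm wide, 12 high. Bed 40 mm wide, x -125..65, then steel anvil 110 wide, x 65..125; both tops at 60 mm. Two posts (14 dia, y -40 and +40) at x = 95 carry a blue bridge, 30 x 112 mm, underside 100, top 118 (nuts 125). Under it the screw's 40 mm pad, fixed 16 mm above the strip.
- edge (a point): Middle of the outer top edge of the steel anvil, 60 mm above the bench, 125 mm along the fixture's x axis; axes as the fixture's (x outward). The strip's red line must come here.
- spindle_seat (a point): Centre of the top of the brass collar (29 mm across) on the clamp screw, 130 mm above the bench; the handle's underside rests here. Above it stands the steel square end, 14 x 14 mm: full size for 24 mm, then chamfered in 3 mm a side over 4 mm. Its flats are square to this point's x and y axes, which turn with the screw.
- spindle (a joint): Turn of the clamp screw about the vertical, rad, anticlockwise from above; 0 when its square is parallel to the fixture's axes. Stiff (0.25 N m), does not rise or sink; starts up to 0.75 either way and may stay there.
- handle: Loose bright metal T-handle, 180 g, standing bore down. Square hub 30 x 30 mm, 52 tall; origin at the centre of its underside, z up. Blind square bore from below, 15.5 x 15.5 mm, 30 deep, sides parallel to the handle's x and y: fits in any of four turns. Cross bar 10 mm thick along x, 41 mm up, 94 mm over its red end balls. Grip the hub's flats across y, clear of the bar.
- strip: Green strip, 360 x 56 x 6 mm, 0.19-0.38 kg, on the bed between the posts. Origin: underside, mid width, at the centre of the 4 mm red line across it. x axis along it to the outer end at +200; rear end at -160. Brass stud at +185, 12 mm high, hook 32 mm below. Balances at x = +60. Wider than the bed: grip its long sides near the rear, where the gripper clears the handle.
- mouse: Grey computer mouse, 105 x 60 x 34 mm, origin at the centre of its underside. Bystander.
- caliper: Digital caliper lying flat, 230 mm long, 15 mm high, origin under the middle of its beam, beam along its x axis. Bystander.
- weight: Brass weight with a knob, 60 mm across, 56 mm tall, 500 g, origin at the centre of its underside. Bystander.

How it is judged:
On the way:
1. the T-handle sits fully down on the square end of the clamp screw and has been let go of, the strip not yet slid out (horizontal distance between handle and spindle_seat below 0.003 m and z of handle in the frame of spindle_seat between -0.003 and 0.003 m and angle between handle's own z axis and vertical below 0.05 rad and contact force between the fingers and handle below 0.1 N and x of strip in the frame of edge below -0.05 m), for 0.3 s.
At the end, for the whole second after the job is handed in: T-handle seated (3 mm), upright, released. Strip: red line within 4 mm of the anvil edge; on the bed (3 mm), tilt under 0.03 rad, straight (0.07 rad, 7 mm), still, resting on the fixture, held by the fingers (over 1 N), touching nothing else (horizontal distance between handle and spindle_seat below 0.003 m and z of handle in the frame of spindle_seat between -0.003 and 0.003 m and angle between handle's own z axis and vertical below 0.05 rad and contact force between each of the fingers, strip and handle below 0.1 N and x of strip in the frame of edge between -0.004 and 0.004 m and y of strip in the frame of edge between -0.007 and 0.007 m and angle between the x axis of strip and the x axis of fixture, either way round below 0.07 rad and z of strip in the frame of edge between -0.003 and 0.003 m and angle between strip's own z axis and vertical below 0.03 rad and contact force between the fingers and strip above 1 N and contact force between strip and fixture above 0.3 N and linear speed of strip below 0.01 m/s and contact force between strip and mouse below 0.1 N and contact force between strip and caliper below 0.1 N and contact force between strip and weight below 0.1 N); the arm keeps its last pose, push and grip.
It fails at once if the strip is tipped (more than 0.1 rad) (angle between strip's own z axis and vertical above 0.1 rad).
It fails at once if the strip is lifted off the bed (its red line more than 12 mm above the bed's top) (z of strip in the frame of edge above 0.012 m).
It fails at once if the mouse is disturbed (moved more than 15 mm) (distance of mouse from where it was at the start of the episode above 0.015 m).
It fails at once if the caliper is disturbed (moved more than 15 mm) (distance of caliper from where it was at the start of the episode above 0.015 m).
It fails at once if the weight is disturbed (moved more than 15 mm) (distance of weight from where it was at the start of the episode above 0.015 m).
It also fails if it takes over 58 s, if anything falls off the work surface, if the arm or the gripper's body presses on something with over 40 N, if the wrist force passes 120 N, or if a joint passes its speed limit or range.

## Robot

A 7-joint arm with a two-finger parallel gripper is mounted at the origin on the work surface. World frame = base frame: x ahead of the robot, y to its left, z up, the work surface at z = 0. Lengths are in m, angles in rad, forces in N, time in s.
With the tool pointing down it reaches from about 0.425 to 0.925 m from the base axis. Payload 6.8 kg.
Tool frame: the origin (TCP) lies where the fingers leave the gripper's body, on its centre line; the fingertips stand 73 mm ahead of it and the grasp point (between the pads) lies 54 mm ahead of it; z points along the fingers, y is the line along which they close (so a half turn about z gives the same grasp; the last joint's range is limited). The gripper opens to 85 mm and grips with 20 to 120 N. Pads are 22 mm wide; open, the fingers measure 114 mm over their backs; the gripper's body (76 mm by 85 mm) begins 54 mm behind the grasp point. The pads swing forward as they close: fully open they stand 13 mm farther back than shut.
Start: joints at [-1.222, 0.477, 0.022, 1.555, -0.011, 1.109, -0.083], TCP at [0.298, 0.606, 0.304] pointing down, gripper open.
Joint ranges: [-2.96, 2.96], [-0.34, 2.1], [-1.41, 1.46], [0.24, 2.44], [-1.37, 4.51], [0.17, 1.92], [-2.96, 2.96]. Speed limits (rad/s): [2.39, 2.39, 3.14, 3.14, 3.14, 3.14, 3.14].

## Interface

Orientations are given as a rotation vector (axis times angle).
In Python, from bench import r gives the robot as it stands.
- The arm moves only by the shell command python3 drive.py [OPENING] [FORCE], which reads ROWS from standard input. ROWS is a JSON list of rows, 1 to 5 of them, each an object with the fields sx, sy, sz (the shift in m), ax, ay, az (a rotation vector in rad); a field left out counts as zero; each row is the pose to reach, as a shift and turn from the pose commanded when the command began, along the tool's axes at that moment; what a row does not reach only later rows make up. A row lasts 1/10 s, in which the tool goes at most 0.05 m and 0.15 rad, less where a joint would pass 70% of its speed; a pose out of reach is approached as far as the arm can. OPENING is the finger opening in m, set as the command begins (- or left out keeps the last). The fingers move at their own pace and stop on an object; FORCE is the grip in N (left out, the last holds). Time passes only in rows, so rows that do not move let the fingers close. It prints the time, the measured TCP pose, the force, the opening and the grip force at its end. Input that does not fit is refused with a message, and nothing moves.
- r.get_obs(): the state, without advancing time (a new reading comes with each control period).
- r.grab_frame(name): name is "scene" or "top" or "wrist"; returns (picture, depth): 384x512x3 uint8, blue, green, red; 384x512 float32, m along the optical axis (not along the pixel's ray), 0 where there is no reading.
- r.camera_info(name): a dict with "camera_matrix" (3x3 intrinsics, pixels), "R" (3x3) and "t" (3): a world point X has camera coordinates R X + t. Camera axes: x right, y down, z forward; pixel columns grow to the right and rows downward; lengths in m; the calibration is good to about 2 mm. The wrist camera is an equidistant fisheye: a pixel r from the principal point sees the ray r / f radians off the axis. A picture is of the moment at which its call begins: read the wrist's pose just before it. camera_info takes no time and is no camera call; for the wrist camera it gives the pose at the moment of the call.
- r.hand_in(): hands the job in; it is judged then, once.
The state is a dict: "clock": time; "joints": joint angles; "qvel": joint speeds; "tau": joint torques, N m; "tcp_pos": TCP position; "orientation": TCP orientation; "contact_force": force on the tool from outside, world axes, zero at the start; "moment": the same for the moment, N m; "grip_width": finger opening in m; "gripper_force": force on a finger pad.
Only numpy, scipy, OpenCV 4.12 (cv2) and the standard library are available. Lean on these libraries where they do the work, as an engineer would, in place of code of your own. Each camera call takes 0.05 s, during which the arm holds its last target. There are 200 camera calls.

## Working session

There is one attempt and no reset: what is moved stays moved. The work goes in short steps, Python scripts to look and compute and a shell command to move; the robot and the scene stay as the last step left them, time stands still between calls to the robot, and variables do not carry over. Pictures are saved under pics/ and viewed, at most 12 in all, crops included, and the job is handed in when it is done.

```bash
ls; mkdir -p pics
python3 - <<'E'
from bench import r
import cv2,numpy as np
o=r.get_obs();print(o)
for n in("scene","top"):
    im,d=r.grab_frame(n);cv2.imwrite(f"pics/{n}0.png",im);np.save(f"pics/{n}0.npy",d)
    c=r.camera_info(n);print(n,c)
E
```

```text
bench.py
drive.py
pics
{'clock': 0.0, 'joints': array([-1.22208471,  0.47778617,  0.02233585,  1.55644099, -0.01149935,
        1.10929565, -0.08312019]), 'qvel': array([-1.70848307e-03, -2.23401436e-03, -9.45743528e-04, -1.12696510e-03,
        3.77832557e-04, -9.29770308e-05,  1.71643792e-03]), 'tau': array([ 7.76023280e-04, -5.96461916e+01,  1.60837445e+00, -2.81187737e+01,
        1.25175508e-02,  9.59345314e-03,  1.67953476e-05]), 'tcp_pos': array([0.29753661, 0.6053786 , 0.30293928]), 'orientation': array([-7.11263899e-01, -3.05973089e+00,  2.79647366e-03]), 'contact_force': array([-0.01956106,  0.20922251,  0.03309932]), 'moment': array([ 0.02004978, -0.0360754 ,  0.04912338]), 'gripper_force': 0.0, 'grip_width': 0.08600806371634512}
scene {'camera_matrix': array([[347.31863922,   0.        , 255.5945394 ],
       [  0.        , 347.31863922, 185.34076449],
       [  0.        ,   0.        ,   1.        ]]), 'R': array([[ 0.05106555,  0.99866767, -0.00742957],
       [ 0.81602907, -0.04601302, -0.5761765 ],
       [-0.5757507 ,  0.02336002, -0.81729153]]), 't': array([-0.03041494, -0.38518643,  1.43858873])}
top {'camera_matrix': array([[474.35893176,   0.        , 255.49313231],
       [  0.        , 474.35893176, 193.66983223],
       [  0.        ,   0.        ,   1.        ]]), 'R': array([[-0.0461397 , -0.99892459,  0.00456014],
       [-0.97859765,  0.04428341, -0.20096173],
       [ 0.20054368, -0.01373486, -0.97958848]]), 't': array([0.03712822, 0.55396741, 1.31398973])}
```

View pics/scene0.png

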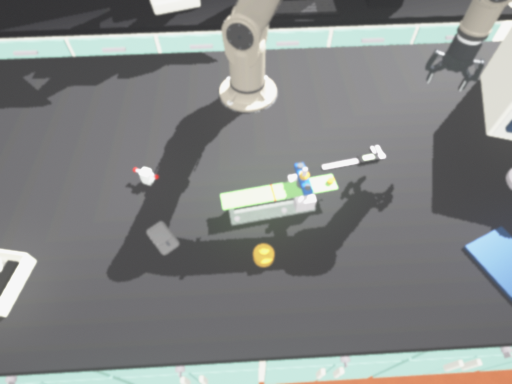

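View pics/top0.png

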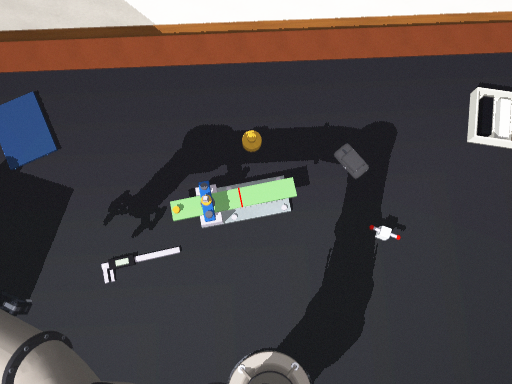

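The scene view shows the handle at (147,175), mouse (162,238), fixture and strip (220–338,185–215), the screw at (303,172), the weight at (263,255) and the caliper (355,160). The top view shows the handle's balls near (372,228) and (398,237), the red line at (240,196), the blue bridge at (207,202) and the stud at (177,209). Outward is to the left, roughly +y.

```bash
cat > h.py <<'E'
import numpy as np,cv2
from bench import r
from scipy.spatial.transform import Rotation as Ro
def ray(c,uv,fish=False):
    K=np.array(c["camera_matrix"]);R=np.array(c["R"]);t=np.array(c["t"])
    x=(uv[0]-K[0,2])/K[0,0];y=(uv[1]-K[1,2])/K[1,1]
    if fish:
        a=np.hypot(x,y);s=np.sin(a)/max(a,1e-9);d=np.array([x*s,y*s,np.cos(a)])
    else: d=np.array([x,y,1.])
    return -R.T@t,R.T@d/np.linalg.norm(d)
def plane(c,uv,z,fish=False):
    o,d=ray(c,uv,fish);return o+d*(z-o[2])/d[2]
def tri(rs):
    A=np.zeros((3,3));b=np.zeros(3)
    for o,d in rs:
        P=np.eye(3)-np.outer(d,d);A+=P;b+=P@o
    X=np.linalg.solve(A,b)
    return X,[np.linalg.norm((np.eye(3)-np.outer(d,d))@(X-o)) for o,d in rs]
def hsv(im):return cv2.cvtColor(im,cv2.COLOR_BGR2HSV)
def mask(im,name):
    H,S,V=cv2.split(hsv(im).astype(int))
    return {"red":((H<8)|(H>172))&(S>140)&(V>80),"green":(H>35)&(H<75)&(S>70)&(V>90),
     "blue":(H>98)&(H<125)&(S>130)&(V>70),"brass":(H>14)&(H<32)&(S>120)&(V>110)}[name].astype(np.uint8)
def blobs(m,roi,amin=4):
    x0,y0,x1,y1=roi;n,l,s,c=cv2.connectedComponentsWithStats(m[y0:y1,x0:x1])
    return [(s[i,4],c[i]+[x0,y0]) for i in range(1,n) if s[i,4]>=amin]
E
python3 - <<'E'
from h import *
roi={"top":(110,100,420,270),"scene":(100,130,400,280)}
for n in("scene","top"):
    im=cv2.imread(f"pics/{n}0.png");c=r.camera_info(n)
    for k in("red","green","blue","brass"):
        for a,p in blobs(mask(im,k),roi[n]): print(n,k,a,p.round(1),"z.06:",plane(c,p,.06).round(4),"z.041:",plane(c,p,.041)[:2].round(4))
a=cv2.imread("pics/top0.png")[150:250,160:420];b=cv2.imread("pics/scene0.png")[135:235,120:380]
cv2.imwrite("pics/crop1.png",np.vstack([cv2.resize(x,None,fx=3,fy=3,interpolation=cv2.INTER_CUBIC) for x in(a,b)])[:600])
E
```

```text
scene red 8 [156.5 176.5] z.06: [ 0.462  -0.3116  0.06  ] z.041: [ 0.4475 -0.3178]
scene green 121 [291.5 189.2] z.06: [0.5358 0.1157 0.06  ] z.041: [0.5229 0.1186]
scene blue 6 [301.7 182.7] z.06: [0.5125 0.1505 0.06  ] z.041: [0.4991 0.1542]
scene blue 4 [306.5 192. ] z.06: [0.5488 0.161  0.06  ] z.041: [0.5361 0.1648]
scene brass 313 [262.9 254.7] z.06: [0.7497 0.0128 0.06  ] z.041: [0.7413 0.0135]
top red 19 [240. 197.] z.06: [0.5465 0.0568 0.06  ] z.041: [0.5503 0.0572]
top red 17 [371.2 226.8] z.06: [ 0.4435 -0.3122  0.06  ] z.041: [ 0.4458 -0.3171]
top red 19 [398.2 237.1] z.06: [ 0.4108 -0.386   0.06  ] z.041: [ 0.4126 -0.3919]
top green 1047 [268.1 191.4] z.06: [ 0.5594 -0.0248  0.06  ] z.041: [ 0.5633 -0.0256]
top green 491 [226.2 199.8] z.06: [0.5401 0.0966 0.06  ] z.041: [0.5438 0.0976]
top green 563 [186.8 207.8] z.06: [0.5219 0.21   0.06  ] z.041: [0.5253 0.2126]
top blue 111 [204.5 188.7] z.06: [0.5756 0.1582 0.06  ] z.041: [0.5798 0.1601]
top blue 129 [208.4 211.6] z.06: [0.5081 0.1485 0.06  ] z.041: [0.5113 0.1502]
top brass 329 [251.3 140.2] z.06: [0.7157 0.0169 0.06  ] z.041: [0.7219 0.0167]
top brass 41 [206.7 200.5] z.06: [0.5405 0.1527 0.06  ] z.041: [0.5442 0.1545]
top brass 46 [175.8 209.4] z.06: [0.5188 0.2416 0.06  ] z.041: [0.5222 0.2446]
```

View pics/crop1.png

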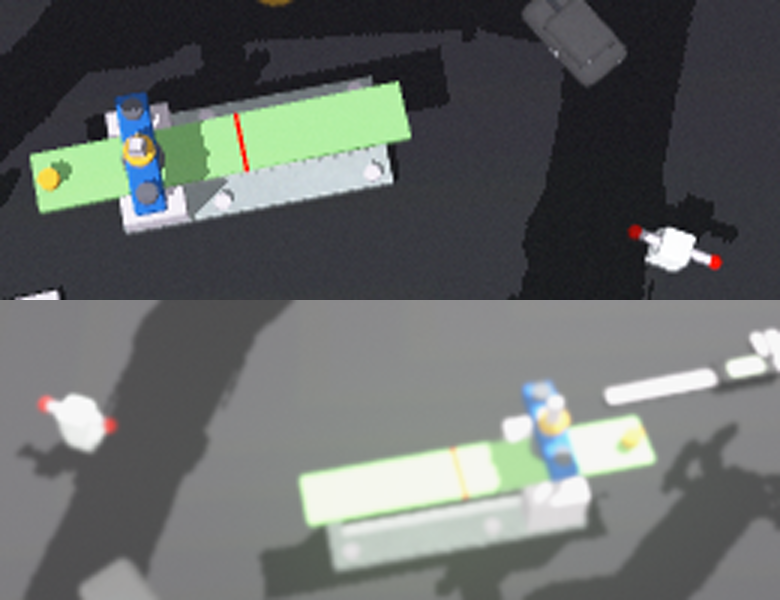

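The crop shows the strip lying along the bed (red line at crop (241,143)), the screw's square at about (138,146) with the brass collar around it, and the handle's balls at (636,232) and (715,262). Next I compute the tool axes, a first set of estimates, and where the wrist camera sits.

```bash
cat >> h.py <<'E'
def T():
    o=r.get_obs();return o["tcp_pos"],Ro.from_rotvec(o["orientation"]).as_matrix()
def to(target,yaw_y=None):
    "shift along tool axes to the TCP target; turn rz that brings tool y onto yaw_y (world angle, mod pi)"
    p,R=T();d=R.T@(np.array(target)-p);a=None
    if yaw_y is not None:
        c=np.arctan2(R[1,1],R[0,1]);w=(yaw_y-c+np.pi/2)%np.pi-np.pi/2;a=-w
    print("shift tool",d.round(4),"rz",a,"other rz",None if a is None else a-np.sign(a)*np.pi)
E
python3 - <<'E'
from h import *
im=cv2.imread("pics/top0.png");c=r.camera_info("top")
g=mask(im,"green")|mask(im,"red");g[:, :165]=0;g[:,305:]=0
pts=np.array([plane(c,(u,v),.066)[:2] for v,u in zip(*np.nonzero(g))])
(cx,cy),(w,h),a=cv2.minAreaRect((pts*1000).astype(np.float32));print("strip rect",cx,cy,w,h,a)
print(cv2.boxPoints(((cx,cy),(w,h),a)))
for nm,p,z in(("collar",(206.7,200.5),.13),("stud",(175.8,209.4),.072),("line",(240,197),.066),("nutA",(204.5,188.7),.118),("nutB",(208.4,211.6),.118)):print(nm,plane(c,p,z).round(4))
p,R=T();print(p.round(4),R.round(3))
w=r.camera_info("wrist");print(w["camera_matrix"],R.T@(-w["R"].T@w["t"]-p),(w["R"]@R).round(3))
for t in((.52,.10,.30),(.43,-.355,.30)):print(t);to(t)
E
```

```text
strip rect 753.13623046875 56.99560546875 376.534912109375 550.700439453125 86.9640121459961
[[ 468.2012  -116.42419]
 [1018.1287  -145.59103]
 [1038.0713   230.4154 ]
 [ 488.14374  259.58224]]
collar [0.527  0.1463 0.13  ]
stud [0.5166 0.2396 0.072 ]
line [0.5454 0.0567 0.066 ]
nutA [0.5628 0.1526 0.118 ]
nutB [0.4983 0.1435 0.118 ]
[0.2976 0.6054 0.303 ] [[-0.897  0.441 -0.001]
 [ 0.441  0.897 -0.002]
 [-0.    -0.002 -1.   ]]
[[297.31863964   0.         257.47331572]
 [  0.         297.31863964 191.56057503]
 [  0.           0.           1.        ]] [ 0.08375244 -0.00064624 -0.07115922] [[-0.     1.    -0.001]
 [-0.947 -0.    -0.322]
 [-0.322  0.     0.947]]
(0.52, 0.1, 0.3)
shift tool [-0.4226 -0.3555  0.0037] rz None other rz None
(0.43, -0.355, 0.3)
shift tool [-0.5425 -0.8035  0.0044] rz None other rz None
```

```bash
cat >> h.py <<'E'
import pickle
def snap(tag):
    c=r.camera_info("wrist");im,d=r.grab_frame("wrist");cv2.imwrite(f"pics/{tag}.png",im);pickle.dump(c,open(f"pics/{tag}.pkl","wb"))
def load(tag):return cv2.imread(f"pics/{tag}.png"),pickle.load(open(f"pics/{tag}.pkl","rb"))
E
echo '[{"sx": -0.0383,"sy": -0.0322},{"sx": -0.0766,"sy": -0.0644},{"sx": -0.1149,"sy": -0.0966},{"sx": -0.1532,"sy": -0.1288},{"sx": -0.1915,"sy": -0.161}]' | python3 drive.py
echo '[{"sx": -0.0383,"sy": -0.0322},{"sx": -0.0766,"sy": -0.0644},{"sx": -0.1149,"sy": -0.0966},{"sx": -0.1149,"sy": -0.0966}]' | python3 drive.py
python3 -c 'from h import*;snap("w1")'
echo '[{"sx": -0.0383,"sy": -0.0322},{"sx": -0.0766,"sy": -0.0644},{"sx": -0.1149,"sy": -0.0966},{"sx": -0.1149,"sy": -0.0966}]' | python3 drive.py
python3 -c 'from h import*
snap("w2")
a=[cv2.resize(load(t)[0],(520,390)) for t in("w1","w2")]
cv2.imwrite("pics/w12.png",np.hstack([x[:,60:460] for x in a]))
for t in("w1","w2"):
    im,c=load(t);K=c["camera_matrix"]
    for n,p,z in(("line",(.5454,.0567),.066),("collar",(.527,.1463),.13)):
        q=c["R"]@np.array([*p,z])+c["t"];th=np.arctan2(np.hypot(*q[:2]),q[2]);print(t,n,(K[:2,2]+K[0,0]*th*q[:2]/np.hypot(*q[:2])).round(1))
'
```

```text
clock: 0.6
tcp_pos: [0.3989, 0.3749, 0.3036]
orientation: [-0.711, -3.06, 0.001]
contact_force: [0.8, 0.2, -0.7]
grip_width: 0.0855
gripper_force: 0.0
clock: 1.0
tcp_pos: [0.4617, 0.2319, 0.3038]
orientation: [0.729, 3.054, -0.005]
contact_force: [-0.6, 0.4, -0.5]
grip_width: 0.0858
gripper_force: 0.0
clock: 1.45
tcp_pos: [0.5214, 0.0962, 0.304]
orientation: [0.725, 3.055, -0.004]
contact_force: [-1.1, 0.2, -0.1]
grip_width: 0.0852
gripper_force: 0.0
w1 line [168.9 285.4]
w1 collar [212.2 281.7]
w2 line [236.4 206. ]
w2 collar [313.2 172.3]
```

View pics/w12.png

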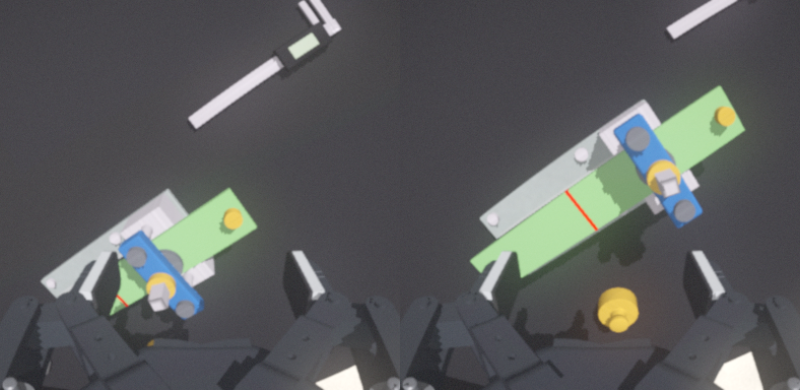

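Both wrist views show the strip, red line (at montage (581,210) in w2), stud, blue bridge with two grey nuts, and the brass collar with the square end at (665,180) in w2. Next, triangulate and zoom in on the square.

Run:
```python
from h import *
R_={}
for t in("w1","w2"):
    im,c=load(t);R_[t]={k:[(a,p.round(1)) for a,p in blobs(mask(im,k),(60,60,480,360),8)] for k in("brass","red","blue")}
    print(t,R_[t])
im,c=load("w2")
a=im[140:215,275:350];cv2.imwrite("pics/sq.png",cv2.resize(a,None,fx=8,fy=8,interpolation=cv2.INTER_CUBIC))
```

```text
w1 {'brass': [(np.int32(274), array([287.9, 214.9])), (np.int32(249), array([218.4, 277.4])), (np.int32(13), array([207.2, 337.7]))], 'red': [(np.int32(22), array([179.3, 296.1]))], 'blue': [(np.int32(1400), array([218.1, 266. ]))]}
w2 {'brass': [(np.int32(279), array([378.7, 113.9])), (np.int32(315), array([314.1, 169.9])), (np.int32(1406), array([273.2, 303.9]))], 'red': [(np.int32(86), array([236.7, 206.1]))], 'blue': [(np.int32(904), array([297.8, 141.9])), (np.int32(476), array([335.2, 199.4]))]}
```

View pics/sq.png

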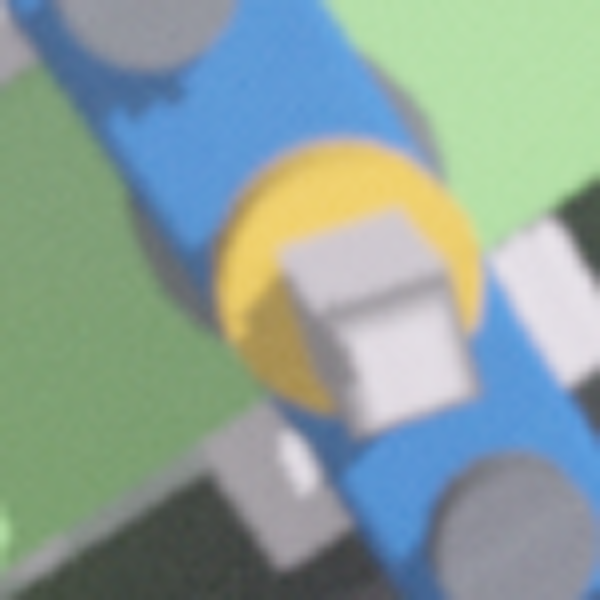

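The crop shows the collar as a circle centred near (351,276). The square's base edge runs (280,245)–(400,208) and its shoulder edge (328,309)–(447,271). I can see the square's chamfered top clearly.

Run:
```python
from h import *
im2,c2=load("w2");im1,c1=load("w1");ct=r.camera_info("top");top=cv2.imread("pics/top0.png")
def hullc(im,near):
    m=mask(im,"brass");n,l,s,c=cv2.connectedComponentsWithStats(m);i=min(range(1,n),key=lambda i:np.hypot(*(c[i]-near))+ (1e3 if s[i,4]<20 else 0))
    cs,_=cv2.findContours((l==i).astype(np.uint8),0,cv2.CHAIN_APPROX_NONE);h=cv2.convexHull(cs[0]);return cv2.fitEllipse(h)if len(h)>5 else cv2.minEnclosingCircle(h)
e=[hullc(im2,(314,170)),hullc(im1,(218,277)),hullc(top,(206,200))];print(e)
print("collar tri w1w2",tri([ray(c2,e[0][0],1),ray(c1,e[1][0],1)]),"w2+top",tri([ray(c2,e[0][0],1),ray(ct,e[2][0])]))
print("collar z.13",plane(c2,e[0][0],.13,1),plane(c1,e[1][0],.13,1),plane(ct,e[2][0],.13))
f=lambda u,v:(275+(u+.5)/8-.5,140+(v+.5)/8-.5)
P=lambda u,v,z:plane(c2,f(u,v),z,1)[:2]
for nm,a,b,z in(("base",(280,245),(400,208),.13),("shoulder",(328,309),(447,271),.154),("far",(360,437),(479,392),.154),("side",(447,271),(479,392),.154)):
    A,B=P(*a,z),P(*b,z);print(nm,A.round(4),B.round(4),"len",np.linalg.norm(B-A).round(4),"ang",np.degrees(np.arctan2(*(B-A)[::-1])).round(1))
print("sq centre",np.mean([P(*q,.154) for q in((328,309),(447,271),(479,392),(360,437))],0))
s2,s1=(378.7,113.9),(287.9,214.9)
print("stud",tri([ray(c2,s2,1),ray(c1,s1,1)]),tri([ray(c2,s2,1),ray(ct,(175.8,209.4))]))
l2=(236.7,206.1);print("line",tri([ray(c2,l2,1),ray(ct,(240,197))]),plane(c2,l2,.066,1))
# strip edges in w2: fit line direction to green contour at z=.066
g=mask(im2,"green");cs,_=cv2.findContours(g,0,cv2.CHAIN_APPROX_NONE)
for k in sorted(cs,key=cv2.contourArea)[-3:]:
    q=np.array([plane(c2,p[0],.066,1)[:2]*1000 for p in k],np.float32);print(cv2.minAreaRect(q),cv2.boxPoints(cv2.minAreaRect(q)).round(1).tolist())
m=mask(im2,"blue");q=[];cs,_=cv2.findContours(m,0,cv2.CHAIN_APPROX_NONE)
pts=np.vstack([k[:,0] for k in cs if cv2.contourArea(k)>100]);q=np.array([plane(c2,p,.118,1)[:2]*1000 for p in pts],np.float32);print("bridge",cv2.minAreaRect(q))
```

```text
[((317.8477478027344, 174.1670379638672), (30.746078491210938, 31.169151306152344), 64.95814514160156), ((217.16189575195312, 282.3812255859375), (25.844663619995117, 26.76541519165039), 90.18382263183594), ((206.03887939453125, 199.6837158203125), (9.64150333404541, 10.168807029724121), 91.61871337890625)]
collar tri w1w2 (array([0.53112096, 0.14944937, 0.12786175]), [np.float64(1.911864562708668e-05), np.float64(1.91186456271895e-05)]) w2+top (array([0.52858925, 0.14829547, 0.13470065]), [np.float64(0.0007155908165476933), np.float64(0.0007155908165477498)])
collar z.13 [0.53036746 0.14930324 0.13      ] [0.52989043 0.15049145 0.13      ] [0.52936275 0.14802477 0.13      ]
base [0.5239 0.1442] [0.5259 0.1577] len 0.0137 ang 81.4
shoulder [0.5243 0.1448] [0.5261 0.1571] len 0.0125 ang 81.9
far [0.538  0.1425] [0.5392 0.1553] len 0.0129 ang 85.0
side [0.5261 0.1571] [0.5392 0.1553] len 0.0132 ang -7.8
sq centre [0.53190046 0.14994387]
stud (array([0.51784159, 0.24010418, 0.07470628]), [np.float64(0.00019469543385694605), np.float64(0.00019469543385693588)]) (array([0.51560822, 0.2378
[... 441 characters left out ...]
5999755859375, -746.2000122070312], [678.2999877929688, -731.5999755859375]]
((524.2523803710938, 232.79940795898438), (26.252376556396484, 25.4898738861084), 23.07666778564453) [[507.20001220703125, 239.39999389648438], [517.2000122070312, 215.89999389648438], [541.2999877929688, 226.1999969482422], [531.2999877929688, 249.6999969482422]]
((546.0762329101562, 109.40237426757812), (39.66419219970703, 37.959739685058594), 9.287967681884766) [[523.4000244140625, 124.9000015258789], [529.5999755859375, 87.5], [568.7000122070312, 93.9000015258789], [562.5999755859375, 131.3000030517578]]
bridge ((530.8230590820312, 149.51193237304688), (110.98665618896484, 28.822999954223633), 8.776732444763184)
```

```bash
echo '[{"sx": -0.0117,"sy": -0.0445,"az": 0.15},{"sx": -0.0234,"sy": -0.089,"az": 0.3},{"sx": -0.0351,"sy": -0.1335,"az": 0.45},{"sx": -0.0468,"sy": -0.178,"az": 0.6},{"sx": -0.0585,"sy": -0.2225,"az": 0.75}]' | python3 drive.py
python3 -c 'from h import*
to((.43,-.355,.27),np.radians(-24))'
```

```text
clock: 2.0
tcp_pos: [0.4738, -0.1221, 0.3038]
orientation: [-1.785, -2.585, -0.001]
contact_force: [0.3, -0.8, 0.3]
grip_width: 0.0848
gripper_force: 0.0
shift tool [-0.2023 -0.1236  0.0336] rz 0.7810682091708304 other rz -2.360524444418963
```

```bash
echo '[{"sx": -0.0405,"sy": -0.0247,"sz": 0.0067,"az": 0.15},{"sx": -0.081,"sy": -0.0494,"sz": 0.0134,"az": 0.3},{"sx": -0.1215,"sy": -0.0741,"sz": 0.02,"az": 0.45},{"sx": -0.162,"sy": -0.0988,"sz": 0.0268,"az": 0.6},{"sx": -0.2,"sy": -0.12,"sz": 0.0335,"az": 0.75}]' | python3 drive.py
echo '[{"az": 0.03},{"az": 0.03}]' | python3 drive.py
python3 -c 'from h import*
snap("w3");print(T());to((.43,-.355,.27),np.radians(-24))
im,c=load("w3");cv2.imwrite("pics/w3b.png",cv2.resize(im,(768,576)))
print([(a,p) for a,p in blobs(mask(im,"red"),(0,0,512,384),10)])'
```

```text
clock: 2.5
tcp_pos: [0.4341, -0.3524, 0.2698]
orientation: [-2.608, -1.75, -0.002]
contact_force: [1.4, -0.6, -0.6]
grip_width: 0.0855
gripper_force: 0.0
clock: 2.7
tcp_pos: [0.4339, -0.3516, 0.2695]
orientation: [-2.63, -1.715, 0.001]
contact_force: [-0.4, 0.3, 0.5]
grip_width: 0.0852
gripper_force: 0.0
(array([ 0.43436699, -0.35065187,  0.26969542]), array([[ 4.00353659e-01,  9.16360439e-01, -7.02632823e-04],
       [ 9.16359954e-01, -4.00352227e-01,  1.59054950e-03],
       [ 1.17621602e-03, -1.28064689e-03, -9.99998488e-01]]))
shift tool [-0.0057 -0.0023 -0.0003] rz 0.006977472733933787 other rz -3.1346151808558593
[(np.int32(128), array([256.4453125, 138.21875  ])), (np.int32(87), array([257.55172414, 213.95402299]))]
```

View pics/w3b.png

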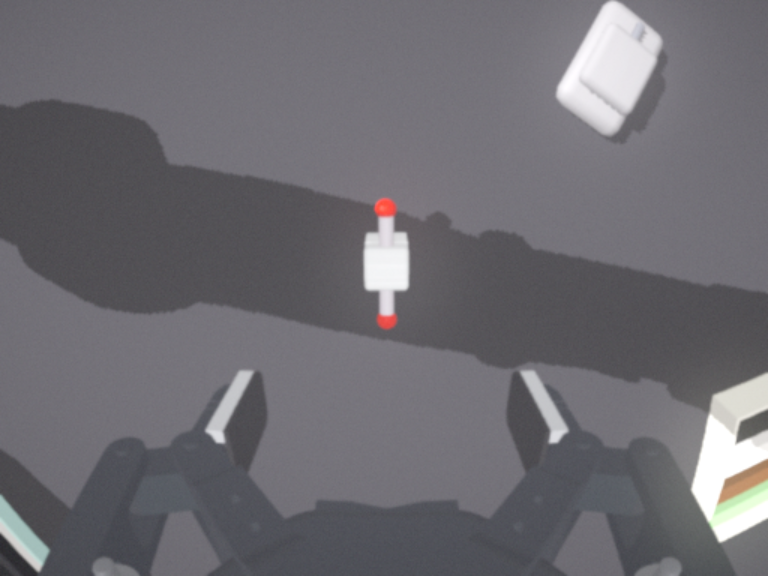

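The handle is upright, with its bar along the image vertical: balls at (256.4,138.2) and (257.6,214.0) in full-image pixels. It sits centred between the fingers, and the mouse is off to the upper right.

Run:
```python
from h import *
im,c=load("w3");ct=r.camera_info("top");cs=r.camera_info("scene")
a,b=(256.45,138.22),(257.55,213.95)
A=tri([ray(c,a,1),ray(ct,(398.2,237.1))]);B=tri([ray(c,a,1),ray(ct,(371.2,226.8))]);C=tri([ray(c,b,1),ray(ct,(371.2,226.8))]);D=tri([ray(c,b,1),ray(ct,(398.2,237.1))])
for x in(A,B,C,D):print(x[0].round(4),np.round(x[1],4))
P,Q=plane(c,a,.041,1),plane(c,b,.041,1);print(P,Q,np.linalg.norm(P-Q),"mid",(P+Q)/2,"ang",np.degrees(np.arctan2(*(Q-P)[1::-1])))
M=(P+Q)/2
# TCP for grasp point at height .030 above bench, a bit above
ang=np.arctan2(*(Q-P)[1::-1])
to((M[0],M[1],.030+.054),ang+np.pi/2)
```

```text
[ 0.4274 -0.3252  0.1682] [0.038 0.038]
[ 0.4466 -0.3173  0.0377] [0.0008 0.0008]
[ 0.4358 -0.2976  0.2168] [0.0269 0.0269]
[ 0.4134 -0.3948  0.0336] [0.0006 0.0006]
[ 0.44723932 -0.31612627  0.041     ] [ 0.41480762 -0.39253467  0.041     ] 0.08300637646529159 mid [ 0.43102347 -0.35433047  0.041     ] ang -112.99889011094989
shift tool [-0.0049 -0.0014  0.1857] rz -0.010495191004265658 other rz 3.1310974625855277
```

```bash
echo '[{"sx": -0.005,"sy": -0.0015,"sz": 0.047,"az": -0.01},{"sx": -0.005,"sy": -0.0015,"sz": 0.094,"az": -0.01},{"sx": -0.005,"sy": -0.0015,"sz": 0.14,"az": -0.01},{"sx": -0.005,"sy": -0.0015,"sz": 0.17,"az": -0.01},{"sx": -0.005,"sy": -0.0015,"sz": 0.1855,"az": -0.01}]' | python3 drive.py
echo '[{},{}]' | python3 drive.py 
python3 -c 'from h import*
to((.43102,-.35433,.084),np.radians(-23))'
echo '[{},{},{},{}]' | python3 drive.py 0 50
echo '[{},{},{},{}]' | python3 drive.py
python3 -c 'from h import*
to((.43102,-.35433,.084),np.radians(-23))'
```

```text
clock: 3.25
tcp_pos: [0.4302, -0.3531, 0.0823]
orientation: [-2.615, -1.732, -0.0]
contact_force: [0.9, 0.7, 0.5]
grip_width: 0.0854
gripper_force: 0.0
clock: 3.45
tcp_pos: [0.4307, -0.3565, 0.086]
orientation: [2.621, 1.729, 0.002]
contact_force: [0.3, -0.7, -0.1]
grip_width: 0.0852
gripper_force: 0.0
shift tool [ 0.0021 -0.0006  0.002 ] rz -0.0029509326917462886 other rz 3.138641720898047
clock: 3.85
tcp_pos: [0.4299, -0.357, 0.0856]
orientation: [2.623, 1.727, 0.001]
contact_force: [-3.8, 2.7, 11.1]
grip_width: 0.0294
gripper_force: 48.4
clock: 4.25
tcp_pos: [0.4299, -0.3571, 0.0856]
orientation: [2.623, 1.727, 0.001]
contact_force: [-0.8, 1.5, 7.0]
grip_width: 0.0293
gripper_force: 49.1
shift tool [ 0.0029 -0.0001  0.0017] rz -0.0046413530487783294 other rz 3.136951300541015
```

```bash
echo '[{"sz": -0.03},{"sz": -0.075},{"sz": -0.12},{"sz": -0.165},{"sz": -0.21}]' | python3 drive.py
echo '[{},{}]' | python3 drive.py
python3 - <<'E'
from h import *
snap("w4");p,R=T();print(p,R.round(4));im,c=load("w4")
print(blobs(mask(im,"red"),(0,0,512,384),10))
# balls expressed in tool frame: z_tool = .0856-.041
a=im[150:384,140:380];cv2.imwrite("pics/w4b.png",cv2.resize(a,None,fx=2.5,fy=2.5,interpolation=cv2.INTER_CUBIC))
E
```

```text
clock: 4.75
tcp_pos: [0.4289, -0.3565, 0.2964]
orientation: [-2.623, -1.727, 0.001]
contact_force: [1.8, 0.2, -2.2]
grip_width: 0.0295
gripper_force: 50.0
clock: 4.95
tcp_pos: [0.4296, -0.3566, 0.2953]
orientation: [2.623, 1.728, 0.002]
contact_force: [-0.5, -0.6, -2.1]
grip_width: 0.0292
gripper_force: 50.3
[ 0.42914041 -0.35608508  0.29397876] [[ 3.947e-01  9.188e-01 -9.000e-04]
 [ 9.188e-01 -3.947e-01  1.300e-03]
 [ 8.000e-04 -1.300e-03 -1.000e+00]]
[(np.int32(873), array([257.4696449 , 190.41351661])), (np.int32(125), array([256.888, 334.36 ]))]
```

View pics/w4b.png

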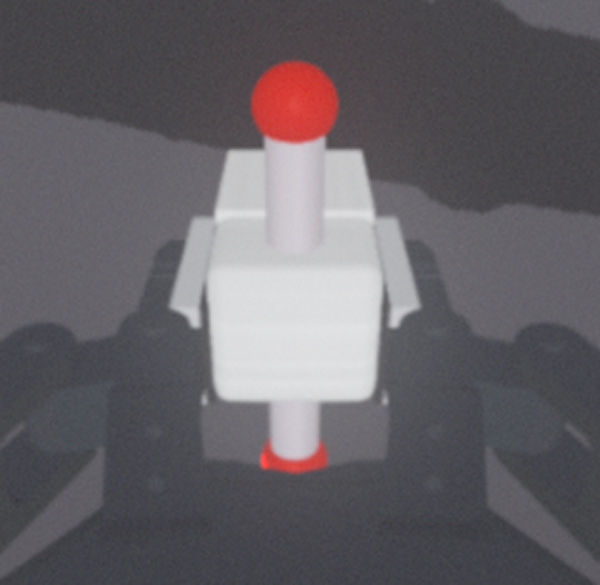

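The handle is held square, centred between the pads. The near ball is at full-image (257.5,190.4), the hub's top near edge at about crop row 268 and its far edge at about row 398. I use these to find the handle's offset along tool x.

```bash
cat > off.py <<'E'
from h import *
def offs(tag,p,R,ball,edges,dz=.0856):
    im,c=load(tag)
    def tp(uv,zt):
        o,d=ray(c,uv,1);o=R.T@(o-p);d=R.T@d;return o+d*(zt-o[2])/d[2]
    print("ball",tp(ball,dz-.041),"expect x .0415");
    for e,x in edges:print("hub top edge",tp(e,dz-.052),"expect x",x)
E
python3 - <<'E'
from off import *
p,R=T()
f=lambda u,v:(140+(u+.5)/2.5-.5,150+(v+.5)/2.5-.5)
offs("w4",p,R,(257.47,190.41),[(f(296,267),.015),(f(296,399),-.015)])
to((.5306,.1495,.30),np.radians(-8))
E
```

```text
ball [4.28602338e-02 9.55423221e-05 4.46000000e-02] expect x .0415
hub top edge [0.01768179 0.00032446 0.0336    ] expect x 0.015
hub top edge [-0.01159199  0.00035211  0.0336    ] expect x -0.015
shift tool [ 0.5046 -0.1063 -0.0055] rz -0.2660670136640695 other rz 2.8755256399257236
```

```bash
echo '[{"sx": 0.03,"sy": -0.006},{"sx": 0.075,"sy": -0.0155},{"sx": 0.12,"sy": -0.025},{"sx": 0.165,"sy": -0.0345},{"sx": 0.21,"sy": -0.044}]' | python3 drive.py
echo '[{"sx": 0.045,"sy": -0.0095},{"sx": 0.09,"sy": -0.019},{"sx": 0.135,"sy": -0.0285},{"sx": 0.18,"sy": -0.038},{"sx": 0.225,"sy": -0.0475}]' | python3 drive.py
echo '[{"sx": 0.025,"sy": -0.005,"az": -0.09},{"sx": 0.04,"sy": -0.0075,"az": -0.18},{"sx": 0.05,"sy": -0.01,"az": -0.266},{"sx": 0.05,"sy": -0.01,"az": -0.266},{"sx": 0.05,"sy": -0.01,"az": -0.266}]' | python3 drive.py
python3 -c 'from h import*
print(T()[1].round(4).tolist());to((.5303,.1470,.30),np.radians(-8))'
```

```text
clock: 5.5
tcp_pos: [0.471, -0.1443, 0.2929]
orientation: [-2.622, -1.727, 0.005]
contact_force: [0.5, 0.8, -2.7]
grip_width: 0.0295
gripper_force: 50.2
clock: 6.0
tcp_pos: [0.5161, 0.0808, 0.2928]
orientation: [-2.623, -1.728, 0.006]
contact_force: [1.6, -0.8, -0.5]
grip_width: 0.0295
gripper_force: 50.2
clock: 6.5
tcp_pos: [0.527, 0.1281, 0.2933]
orientation: [-2.373, -2.057, 0.005]
contact_force: [0.0, -0.3, -1.3]
grip_width: 0.0297
gripper_force: 50.1
[[0.142, 0.9899, -0.0029], [0.9899, -0.142, -0.0016], [-0.002, -0.0026, -1.0]]
shift tool [ 0.0191  0.0005 -0.0067] rz -0.0028512320494191723 other rz 3.1387414215403737
```

```bash
echo '[{"sx": 0.019,"sy": 0.0005},{"sx": 0.019,"sy": 0.0005,"sz": 0.02},{"sx": 0.019,"sy": 0.0005,"sz": 0.042},{"sx": 0.019,"sy": 0.0005,"sz": 0.042},{"sx": 0.019,"sy": 0.0005,"sz": 0.042}]' | python3 drive.py
python3 -c 'from h import*
to((.5303,.1470,.2436),np.radians(-8))
cv2.imwrite("pics/s5.png",cv2.resize(r.grab_frame("scene")[0][140:215,255:355],None,fx=6,fy=6,interpolation=cv2.INTER_CUBIC))
cv2.imwrite("pics/t5.png",r.grab_frame("top")[0])'
```

```text
clock: 7.0
tcp_pos: [0.5309, 0.1474, 0.2529]
orientation: [-2.373, -2.059, 0.002]
contact_force: [0.7, -0.0, -1.7]
grip_width: 0.0292
gripper_force: 50.1
shift tool [-0.0004 -0.0006  0.0093] rz -0.00181919637570771 other rz 3.139773457214085
```

View pics/s5.png

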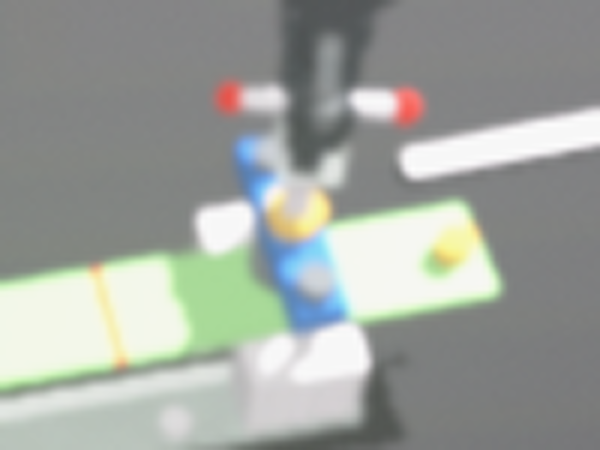

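The scene crop shows the hub above the collar and square at about (297,205), aligned as far as it can be seen, with the bar's balls at (230,98) and (407,106). Now descend step by step.

```bash
echo '[{"sx": -0.0004,"sy": -0.0006,"sz": 0.005},{"sx": -0.0004,"sy": -0.0006,"sz": 0.010},{"sx": -0.0004,"sy": -0.0006,"sz": 0.013},{"sx": -0.0004,"sy": -0.0006,"sz": 0.013}]' | python3 drive.py
echo '[{"sz": 0.003},{"sz": 0.006},{"sz": 0.009},{"sz": 0.009}]' | python3 drive.py
python3 -c 'from h import*
print(r.get_obs()["moment"]);to((.5303,.1470,.2156),np.radians(-8))'
```

```text
clock: 7.5
tcp_pos: [0.5307, 0.1471, 0.2399]
orientation: [2.371, 2.06, 0.001]
contact_force: [0.5, -1.0, -1.2]
grip_width: 0.0294
gripper_force: 50.4
clock: 7.9
tcp_pos: [0.531, 0.1466, 0.2307]
orientation: [2.371, 2.059, 0.001]
contact_force: [5.1, -3.7, -3.3]
grip_width: 0.0297
gripper_force: 50.3
[-0.90968439 -1.13282486  0.08745681]
shift tool [ 0.0003 -0.0008  0.0151] rz -0.0011454136902129264 other rz 3.14044723989958
```

```bash
echo '[{"sx": -0.0004,"sy": 0.0006,"sz": 0.003},{"sx": -0.0004,"sy": 0.0006,"sz": 0.006},{"sx": -0.0004,"sy": 0.0006,"sz": 0.010},{"sx": -0.0004,"sy": 0.0006,"sz": 0.010}]' | python3 drive.py
echo '[{"sz": 0.003},{"sz": 0.0055},{"sz": 0.0055}]' | python3 drive.py
python3 -c 'from h import*
print(r.get_obs()["moment"]);to((.5303,.1470,.2156),np.radians(-8))'
```

```text
clock: 8.3
tcp_pos: [0.5311, 0.1465, 0.2203]
orientation: [2.371, 2.06, 0.0]
contact_force: [4.5, -3.8, -2.7]
grip_width: 0.0298
gripper_force: 50.3
clock: 8.6
tcp_pos: [0.5312, 0.1465, 0.2156]
orientation: [2.372, 2.06, 0.001]
contact_force: [1.7, -4.2, 5.2]
grip_width: 0.0295
gripper_force: 51.1
[-0.98010033 -0.39006745  0.0342918 ]
shift tool [ 0.0004 -0.001   0.    ] rz -0.0008486636375837353 other rz 3.1407439899522096
```

```bash
echo '[{"sz": 0.001},{"sz": 0.002},{"sz": 0.002}]' | python3 drive.py
echo '[{"sz": -0.001},{"sz": -0.001},{"sz": -0.001},{"sz": -0.001}]' | python3 drive.py .07
echo '[{"sz": -0.02},{"sz": -0.06},{"sz": -0.1},{"sz": -0.1}]' | python3 drive.py
python3 - <<'E'
from h import *
snap("w5");p,R=T();print(p,R.round(3).tolist());im,c=load("w5")
top=r.grab_frame("top")[0];ct=r.camera_info("top")
bw=[q for a,q in blobs(mask(im,"red"),(0,0,512,384),20)];bt=[q for a,q in blobs(mask(top,"red"),(150,130,300,260),8)]
print(bw,bt)
for w in bw:
    print(plane(c,w,.171,1).round(4),[(tri([ray(c,w,1),ray(ct,t)])[0].round(4),np.round(tri([ray(c,w,1),ray(ct,t)])[1][0],4)) for t in bt])
print([plane(ct,t,.171).round(4) for t in bt])
cv2.imwrite("pics/w5b.png",cv2.resize(im[60:330,110:470],None,fx=2,fy=2,interpolation=cv2.INTER_CUBIC))
E
```

```text
clock: 8.9
tcp_pos: [0.5313, 0.1464, 0.2155]
orientation: [-2.371, -2.059, -0.002]
contact_force: [-6.4, -6.9, 24.1]
grip_width: 0.0292
gripper_force: 53.7
clock: 9.3
tcp_pos: [0.5303, 0.1473, 0.2138]
orientation: [-2.37, -2.061, 0.002]
contact_force: [-0.4, 0.4, 1.0]
grip_width: 0.0703
gripper_force: 0.0
clock: 9.7
tcp_pos: [0.5333, 0.1473, 0.3193]
orientation: [2.37, 2.059, 0.014]
contact_force: [0.6, 0.0, 0.3]
grip_width: 0.0699
gripper_force: 0.0
[0.53204313 0.14732713 0.3167143 ] [[0.139, 0.99, 0.004], [0.99, -0.139, 0.003], [0.003, 0.004, -1.0]]
[array([252.75647668, 148.36787565]), array([263.44512195, 243.53658537])] [array([240., 197.]), array([219.91666667, 197.83333333])]
[0.5361 0.1903 0.171 ] [(array([ 0.5558,  0.0971, -0.1457]), np.float64(0.0479)), (array([ 0.5467,  0.1372, -0.0307]), np.float64(0.0247))]
[0.5333 0.1099 0.171 ] [(array([0.5354, 0.059 , 0.0834]), np.float64(0.0069)), (array([0.5297, 0.1068, 0.1624]), np.float64(0.0035))]
[array([0.5245, 0.0546, 0.171 ]), array([0.5246, 0.1076, 0.171 ])]
```

View pics/w5b.png

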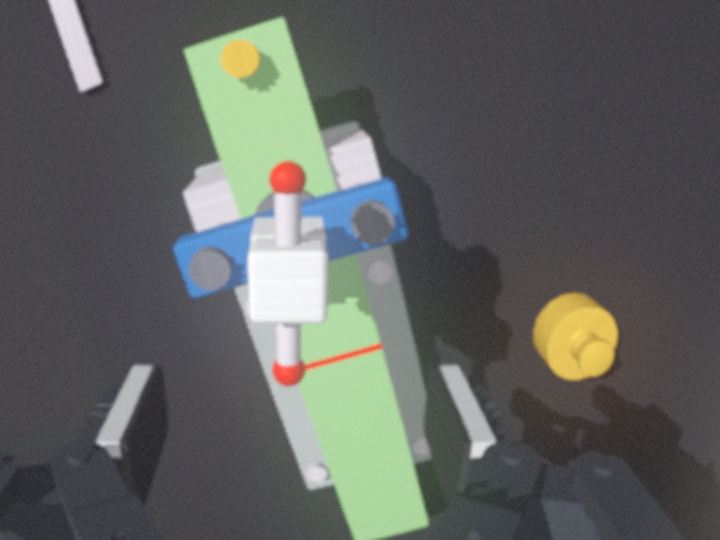

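The handle sits on the screw with its near ball at crop (288,178) and the rear ball at (288,370). The near ball lies 41 mm from the seat at z = 0.171, and the push-down bottomed at 24 N with the underside at about 0.130. The strip is untouched. Next, go above its rear end.

```bash
echo '[{"sx": -0.045,"sy": 0.012},{"sx": -0.09,"sy": 0.027},{"sx": -0.14,"sy": 0.042},{"sx": -0.19,"sy": 0.057},{"sx": -0.24,"sy": 0.072}]' | python3 drive.py .085
echo '[{"sz": 0.03,"az": -0.15},{"sz": 0.06,"az": -0.29},{"sz": 0.06,"az": -0.29}]' | python3 drive.py
echo '[{"ay": 0.13},{"ay": 0.25},{"ay": 0.25}]' | python3 drive.py
python3 -c 'from h import*
print(T()[1].round(4).tolist());to((.5699,-.1006,.25),np.radians(8.78))
snap("w6");im,c=load("w6");cv2.imwrite("pics/w6b.png",im)
print(blobs(mask(im,"red"),(0,0,512,384),15))'
```

```text
clock: 10.3
tcp_pos: [0.5669, -0.0958, 0.3126]
orientation: [-2.369, -2.06, 0.003]
contact_force: [1.1, -0.2, -0.3]
grip_width: 0.0852
gripper_force: 0.0
clock: 10.6
tcp_pos: [0.5645, -0.094, 0.2493]
orientation: [-2.043, -2.376, 0.01]
contact_force: [0.4, 0.2, -0.4]
grip_width: 0.0849
gripper_force: 0.0
clock: 10.9
tcp_pos: [0.5675, -0.0974, 0.2544]
orientation: [-1.928, -2.222, -0.24]
contact_force: [-0.5, -0.5, -0.2]
grip_width: 0.0851
gripper_force: 0.0
[[-0.1365, 0.99, -0.0366], [0.9592, 0.1413, 0.2449], [0.2476, -0.0017, -0.9689]]
shift tool [-0.0045  0.002   0.0034] rz -0.011455510312996742 other rz 3.130137143276796
[(np.int32(133), array([260.03007519,  71.87218045]))]
```

View pics/w6b.png

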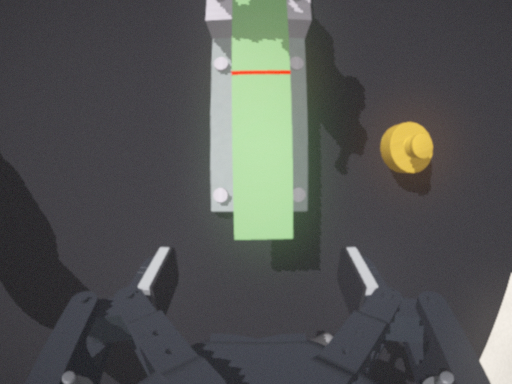

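The view shows the strip's rear edge at row 239 (columns 233–294) and the red line at (260,72). The gripper is centred across the strip, and the weight, at (407,148), is well clear.

Run:
```python
from h import *
im,c=load("w6")
L=plane(c,(260.3,72),.066,1);E1=plane(c,(233.5,239),.066,1);E2=plane(c,(294,238.5),.066,1);print(L,E1,E2,np.linalg.norm(E1-E2))
M=(E1+E2)/2;print("len",np.linalg.norm(L-M),"ang",np.degrees(np.arctan2(*(L-M)[1::-1])))
ct=r.camera_info("top");top=cv2.imread("pics/t5.png");print("line top",[plane(ct,q,.066).round(4) for a,q in blobs(mask(top,"red"),(150,130,300,260),8)])
u=np.array([-.1527,.9883,0]);G=M*[1,1,0]+u*.014+[0,0,.062];t=G-.054*(np.sin(.25)*u+[0,0,-np.cos(.25)]);print("grasp",G,"TCP",t);to(t,np.radians(8.78))
```

```text
[0.54687087 0.05778287 0.066     ] [ 0.54410887 -0.10506987  0.066     ] [ 0.60164112 -0.0964755   0.066     ] 0.058170627447063285
len 0.1606738339093923 ang 99.31395677174373
line top [array([0.5454, 0.0567, 0.066 ]), array([0.5537, 0.1196, 0.066 ])]
grasp [ 0.5707372  -0.08693649  0.062     ] TCP [ 0.57277724 -0.10013999  0.11432127]
shift tool [-0.0388  0.0049  0.1346] rz -0.009120842950410823 other rz 3.132471810639382
```

```bash
echo '[{"sx": -0.0129,"sy": 0.0035,"sz": 0.045},{"sx": -0.0245,"sy": 0.0035,"sz": 0.085},{"sx": -0.033,"sy": 0.0035,"sz": 0.115},{"sx": -0.0388,"sy": 0.0035,"sz": 0.1346},{"sx": -0.0388,"sy": 0.0035,"sz": 0.1346}]' | python3 drive.py
echo '[{}]' | python3 drive.py
python3 -c 'from h import*
to((.572,-.1001,.1143),np.radians(8.78))
o=r.get_obs();print(o["contact_force"],o["joints"].round(2))'
```

```text
clock: 11.45
tcp_pos: [0.5702, -0.096, 0.1119]
orientation: [-1.916, -2.229, -0.234]
contact_force: [-0.3, 0.3, -0.5]
grip_width: 0.0847
gripper_force: 0.0
clock: 11.55
tcp_pos: [0.5721, -0.097, 0.115]
orientation: [-1.918, -2.232, -0.239]
contact_force: [0.2, -0.2, 0.2]
grip_width: 0.0853
gripper_force: 0.0
shift tool [-0.0031 -0.0006 -0.0001] rz -0.0022044210870251213 other rz 3.139388232502768
[ 0.22916385 -0.19402139  0.23366963] [-0.09  0.63  0.34  1.89 -0.6   0.84  0.8 ]
```

```bash
echo '[{},{},{},{}]' | python3 drive.py 0 30
echo '[{},{},{}]' | python3 drive.py
python3 - <<'E'
from h import *
o=r.get_obs();p,R=T();print(o["moment"],R.round(4).tolist());snap("w7");im,c=load("w7")
cv2.imwrite("pics/w7b.png",im)
for a,q in blobs(mask(im,"red"),(0,0,512,384),15):print(a,q,plane(c,q,.066,1))
print(tuple(p))
for f in (.12,):
    u=np.array([-.1527,.9883,0]);print("unit u in tool",R.T@u)
E
```

```text
clock: 11.95
tcp_pos: [0.5726, -0.0981, 0.116]
orientation: [-1.919, -2.232, -0.244]
contact_force: [-1.0, 0.9, 5.5]
grip_width: 0.0553
gripper_force: 31.3
clock: 12.25
tcp_pos: [0.5726, -0.0981, 0.116]
orientation: [-1.919, -2.232, -0.244]
contact_force: [-1.0, 0.3, 5.3]
grip_width: 0.0553
gripper_force: 31.3
[0.17266704 0.17851972 0.18287022] [[-0.1454, 0.9888, -0.0348], [0.9579, 0.1495, 0.2449], [0.2474, 0.0023, -0.9689]]
(np.float64(0.572575653562737), np.float64(-0.0980868171319797), np.float64(0.11603538761158691))
unit u in tool [ 0.96893989 -0.0032707   0.24738424]
```

```bash
echo '[{"sx": 0.01,"sz": 0.00255},{"sx": 0.0242,"sy": -0.0001,"sz": 0.0062},{"sx": 0.0388,"sy": -0.0001,"sz": 0.0099},{"sx": 0.0533,"sy": -0.0002,"sz": 0.0136},{"sx": 0.0581,"sy": -0.0002,"sz": 0.0148}]' | python3 drive.py
echo '[{"sx": 0.01,"sz": 0.00255},{"sx": 0.0242,"sy": -0.0001,"sz": 0.0062},{"sx": 0.0388,"sy": -0.0001,"sz": 0.0099},{"sx": 0.05,"sy": -0.0002,"sz": 0.0128},{"sx": 0.05,"sy": -0.0002,"sz": 0.0128}]' | python3 drive.py
python3 - <<'E'
from h import *
o=r.get_obs();p,R=T();print(o["moment"],p,R.round(4).tolist())
u=np.array([-.1527,.9883,0]);v=np.array([-.9883,-.1527,0]);d=p-[.5726,-.0981,.116];print("moved",d@u,d@v,d[2])
snap("w8");im=load("w8")[0]
top=r.grab_frame("top")[0];sc=r.grab_frame("scene")[0];cv2.imwrite("pics/t8.png",top);cv2.imwrite("pics/s8.png",sc)
a=cv2.resize(top[170:240,130:290],None,fx=4,fy=4,interpolation=cv2.INTER_CUBIC);b=cv2.resize(sc[150:220,230:390],None,fx=4,fy=4,interpolation=cv2.INTER_CUBIC)
cv2.imwrite("pics/m8.png",np.vstack([a,b]))
E
```

```text
clock: 12.8
tcp_pos: [0.564, -0.0394, 0.1161]
orientation: [-1.922, -2.234, -0.243]
contact_force: [0.6, -6.4, 4.7]
grip_width: 0.0547
gripper_force: 32.1
clock: 13.3
tcp_pos: [0.5561, 0.0125, 0.116]
orientation: [-1.92, -2.233, -0.245]
contact_force: [1.1, 1.1, 5.0]
grip_width: 0.055
gripper_force: 32.0
[-0.02547336 -0.14263635 -0.11235827] [0.55606988 0.01252997 0.11604346] [[-0.1456, 0.9888, -0.0332], [0.9581, 0.1493, 0.2445], [0.2467, 0.0037, -0.9691]]
moved 0.11185974407641291 -0.000556476024626492 4.346006362491994e-05
```

View pics/m8.png

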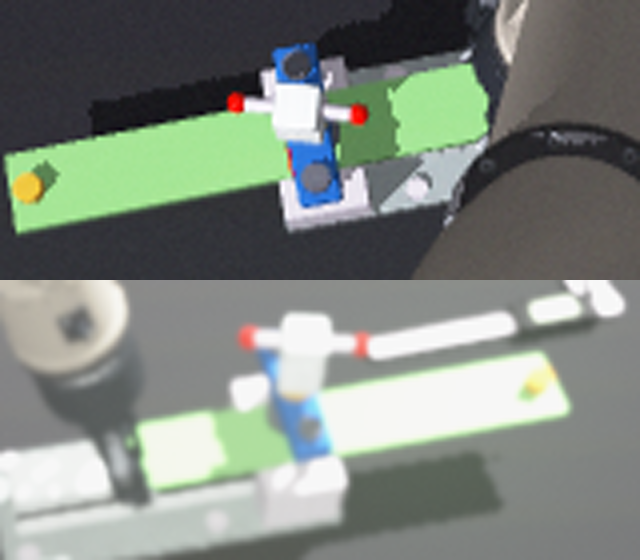

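The top view shows the strip slid out straight with the red line just emerging beside the bridge at crop (290,160), close to the anvil's outer edge. The handle is still seated. About 12 mm remains.

```bash
echo '[{"sx": 0.005,"sz": 0.0013},{"sx": 0.0095,"sz": 0.0024},{"sx": 0.0113,"sz": 0.0029},{"sx": 0.0113,"sz": 0.0029},{"sx": 0.0113,"sz": 0.0029}]' | python3 drive.py
python3 - <<'E'
from h import *
p,R=T();u=np.array([-.1527,.9883,0]);v=np.array([-.9883,-.1527,0]);d=p-[.5726,-.0981,.116];print("moved",d@u,d@v,d[2])
ct=r.camera_info("top");im=r.grab_frame("top")[0];cv2.imwrite("pics/t9.png",im)
old=cv2.imread("pics/top0.png");seat=np.array([.5306,.1495,0])
for n,i in(("old",old),("new",im)):
    for a,q in blobs(mask(i,"brass"),(90,180,195,240),10):
        s=plane(ct,q,.078);print(n,"stud",q,s,"line rel edge x",(s-seat)@u-.185-.03,"y",(s-seat)@v)
for a,q in blobs(mask(im,"red"),(160,160,240,230),3):s=plane(ct,q,.066);print("red",a,q,s,(s-seat)@u-.03,(s-seat)@v)
h=hsv(im)
cv2.imwrite("pics/m9.png",cv2.resize(im[175:235,180:240],None,fx=10,fy=10,interpolation=cv2.INTER_NEAREST))
E
```

```text
clock: 13.95
tcp_pos: [0.5547, 0.0215, 0.1161]
orientation: [-1.924, -2.232, -0.244]
contact_force: [0.7, -6.2, 5.9]
grip_width: 0.0553
gripper_force: 32.3
moved 0.12095968840180318 -0.0006027155773016477 9.219779531514927e-05
old stud [175.7826087  209.36956522] [0.51562628 0.23873622 0.078     ] line rel edge x -0.124521361055484 y 0.0011721611308389852
new stud [133.24390244 217.        ] [0.49929573 0.35831163 0.078     ] line rel edge x -0.003851303765335823 y -0.0009475270145840597
red 19 [188.57894737 195.10526316] [0.55753941 0.20353575 0.066     ] 0.01928988419647009 -0.03487547822431397
red 18 [219.33333333 198.        ] [0.54511294 0.1158498  0.066     ] -0.0654726141813673 -0.009204755743968587
red 16 [198.9375 207.875 ] [0.51909381 0.1747443  0.066     ] -0.0032940644041807576 0.00751675949404432
```

View pics/m9.png

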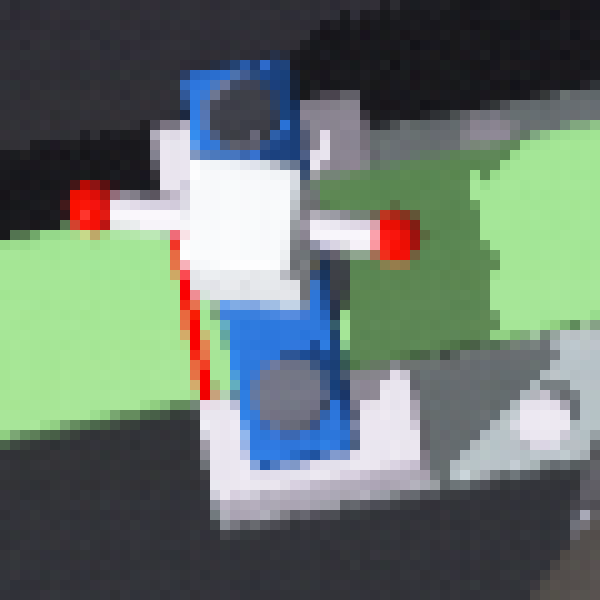

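The zoom shows the red line at crop (206,395), just inward of the anvil's outer corner at (203,403), so about 2–3 mm remain. The handle still sits centred over the bridge. I nudge forward and let it settle.

```bash
echo '[{"sx": 0.0005,"sz": 0.0001},{"sx": 0.0005,"sz": 0.0001},{"sx": 0.0005,"sz": 0.0001},{"sx": 0.0005,"sz": 0.0001},{"sx": 0.0005,"sz": 0.0001}]' | python3 drive.py
cat > chk.py <<'E'
from h import *
p,R=T();o=r.get_obs();u=np.array([-.1527,.9883,0]);v=np.array([-.9883,-.1527,0]);d=p-[.5726,-.0981,.116];print("moved",d@u,d@v,d[2],o["contact_force"].round(1),"yaw",np.degrees(np.arctan2(R[1,1],R[0,1])))
ct=r.camera_info("top");im=r.grab_frame("top")[0];seat=np.array([.5306,.1495,0])
for a,q in blobs(mask(im,"brass"),(90,180,195,240),10):
    s=plane(ct,q,.078);print("stud",q,"line rel edge x",(s-seat)@u-.185-.03,"y",(s-seat)@v)
# red line and anvil edge crossings in image, subpixel by columns
for row in range(199,215):
    L=im[row,193:207].astype(int);w=np.clip(L[:,2]-L[:,1]-40,0,None)
    if w.sum()>60:
        q=(193+(w*np.arange(14)).sum()/w.sum(),row);s=plane(ct,q,.066);print("red",np.round(q,2),((s-seat)@u-.03).round(4))
for row in range(218,224):
    L=im[row,194:208].astype(float).mean(1);k=np.interp((L.min()+L[9:].mean())/2,np.maximum.accumulate(L),np.arange(14));s=plane(ct,(194+k,row),.06);print("anvil edge",row,194+k.round(2),((s-seat)@u-.03).round(4))
E
python3 chk.py
```

```text
clock: 14.5
tcp_pos: [0.5547, 0.0216, 0.1161]
orientation: [-1.925, -2.233, -0.244]
contact_force: [1.2, -6.6, 6.9]
grip_width: 0.0552
gripper_force: 32.3
moved 0.12103955449206236 -0.0005625860939514199 8.236890552992815e-05 [ 1.2 -6.6  6.9] yaw 8.433852494035193
stud [133.24390244 217.        ] line rel edge x -0.003851303765335823 y -0.0009475270145840597
red [197. 199.] -0.0024
red [197. 200.] -0.0019
red [197.26 201.  ] -0.0021
red [198. 202.] -0.0036
red [198. 203.] -0.0031
red [198.22 204.  ] -0.0032
red [198.31 205.  ] -0.003
red [198.67 206.  ] -0.0035
red [198.74 207.  ] -0.0032
red [199. 208.] -0.0034
red [199.21 209.  ] -0.0035
red [199.31 210.  ] -0.0033
red [199.61 211.  ] -0.0036
red [199.74 212.  ] -0.0034
red [199.99 213.  ] -0.0036
red [200. 214.] -0.0032
anvil edge 218 199.31 0.0012
anvil edge 219 199.49 0.0012
anvil edge 220 199.62 0.0014
anvil edge 221 200.02 0.0008
anvil edge 222 200.45 0.0001
anvil edge 223 200.49 0.0005
```

```bash
echo '[{"sx": 0.001,"sz": 0.0003},{"sx": 0.002,"sz": 0.0005},{"sx": 0.003,"sz": 0.0008},{"sx": 0.003,"sz": 0.0008},{"sx": 0.003,"sz": 0.0008}]' | python3 drive.py | sed -n '2p;4p'
python3 chk.py | grep -v row
```

```text
tcp_pos: [0.5543, 0.0245, 0.1161]
contact_force: [1.2, -6.5, 6.6]
moved 0.12399998292985162 -0.0006083280946205666 9.566414455024208e-05 [ 1.2 -6.5  6.6] yaw 8.420969596860989
stud [132.16666667 217.04761905] line rel edge x -0.0008677763635338009 y -0.0014104995297223519
red [196.27 199.  ] -0.0003
red [196.44 200.  ] -0.0003
red [196.71 201.  ] -0.0005
red [196.73 202.  ] -0.0001
red [197. 203.] -0.0003
red [197.21 204.  ] -0.0004
red [197.31 205.  ] -0.0002
red [197.61 206.  ] -0.0005
red [197.74 207.  ] -0.0004
red [198. 208.] -0.0006
red [198.22 209.  ] -0.0007
red [198.26 210.  ] -0.0003
red [198.45 211.  ] -0.0004
red [198.71 212.  ] -0.0006
red [198.74 213.  ] -0.0002
red [199.09 214.  ] -0.0006
anvil edge 218 199.32 0.0012
anvil edge 219 199.49 0.0013
anvil edge 220 199.63 0.0014
anvil edge 221 199.98 0.0009
anvil edge 222 200.45 0.0001
anvil edge 223 200.49 0.0005
```

```bash
python3 -c 'from bench import r
o=r.get_obs();print(o["clock"],o["gripper_force"],o["grip_width"]);print(r.hand_in())'
```

```text
15.1 32.340633273124695 0.05521161171108146
the job is handed in; nothing more can be done
None
```

I handed the job in at 15.1 s. The T-handle is fully down on the clamp screw and released, and the strip's red line measured within about 1.5 mm of the anvil edge (limit 4 mm), with the gripper still holding the strip's rear end at 32 N; the hand-in gave no verdict.

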